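Re-rack four plug-in modules in their order

TASK

Move the four plug-in modules from the wooden carrier into the empty dark test rack, one to a bay, keeping their order as counted from the yellow end: the module nearest the carrier's yellow end block goes into the bay nearest the test rack's yellow end block, and so on to the fourth. Set each one down rather than dropping it, and leave all four upright, fully down on the bay floors and let go.

Things in the scene. Friction and masses are not known exactly. Their poses are not given: they have to be found in the camera images.
- module_red: Loose plug-in module with a red handle: ribbed aluminium case 70 (its x) by 34 mm (y), 50 mm high, green board with red tabs on top. The handle's bar, 46 (x) by 14 mm (y), lies 70 to 84 mm above the underside on two feet; grasp it across y at its middle. 0.2 to 0.42 kg. Neighbours at 56 mm pitch. Origin: centre of the underside, z up; a half turn makes no difference.
- module_blue: Loose plug-in module with a blue handle: ribbed aluminium case 70 (its x) by 34 mm (y), 50 mm high, green board with blue tabs on top. The handle's bar, 46 (x) by 14 mm (y), lies 70 to 84 mm above the underside on two feet; grasp it across y at its middle. 0.2 to 0.42 kg. Neighbours at 56 mm pitch. Origin: centre of the underside, z up; a half turn makes no difference.
- module_white: Loose plug-in module with a white handle: ribbed aluminium case 70 (its x) by 34 mm (y), 50 mm high, green board with white tabs on top. The handle's bar, 46 (x) by 14 mm (y), lies 70 to 84 mm above the underside on two feet; grasp it across y at its middle. 0.2 to 0.42 kg. Neighbours at 56 mm pitch. Origin: centre of the underside, z up; a half turn makes no difference.
- module_black: Loose plug-in module with a black handle: ribbed aluminium case 70 (its x) by 34 mm (y), 50 mm high, green board with black tabs on top. The handle's bar, 46 (x) by 14 mm (y), lies 70 to 84 mm above the underside on two feet; grasp it across y at its middle. 0.2 to 0.42 kg. Neighbours at 56 mm pitch. Origin: centre of the underside, z up; a half turn makes no difference.
- cradle_red: Fixed cradle of the wooden carrier where the red-handled module starts. The four alike cradles stand in a row along y, 56 mm pitch, order changing; +y points to the carrier's yellow end, so the one farthest along +y is the first. Floor 6 mm thick, pocket 86 (x) by 50 mm (y), walls up to 28 mm above the table. Origin: centre of underside, on the table.
- cradle_blue: Fixed cradle of the wooden carrier where the blue-handled module starts. The four alike cradles stand in a row along y, 56 mm pitch, order changing; +y points to the carrier's yellow end, so the one farthest along +y is the first. Floor 6 mm thick, pocket 86 (x) by 50 mm (y), walls up to 28 mm above the table. Origin: centre of underside, on the table.
- cradle_white: Fixed cradle of the wooden carrier where the white-handled module starts. The four alike cradles stand in a row along y, 56 mm pitch, order changing; +y points to the carrier's yellow end, so the one farthest along +y is the first. Floor 6 mm thick, pocket 86 (x) by 50 mm (y), walls up to 28 mm above the table. Origin: centre of underside, on the table.
- cradle_black: Fixed cradle of the wooden carrier where the black-handled module starts. The four alike cradles stand in a row along y, 56 mm pitch, order changing; +y points to the carrier's yellow end, so the one farthest along +y is the first. Floor 6 mm thick, pocket 86 (x) by 50 mm (y), walls up to 28 mm above the table. Origin: centre of underside, on the table.
- test_rack: Fixed dark rack, empty, 92 (x) by 230 mm (y), left or right of the carrier. Four bays in a row, centred at x = 0, y = -84, -28, 28, 84 mm; pockets 86 (x) by 50 mm (y): a module with its x along the rack's x has 8 mm play all round. Bay floor 6 mm, dividers 28 mm, end walls 20 mm above the table. Origin: centre of underside, on the table.
- rack_yellow_end: Fixed yellow end block of the test rack, 92 by 24 mm, 30 mm high, at y = +130 or -130 mm of the rack (a grey one is at the other end): bays are counted from it; their centres are 46, 102, 158 and 214 mm from its origin, first to fourth. Origin: centre of the underside, on the table.

How it is judged (in metres and radians):
At the end, for the whole second after the job is handed in: Each module is in the test-rack bay of the same number, from the yellow end, as its starting cradle had from the carrier's yellow end: within 13 mm of the bay centre, underside within 4 mm of the bay floor, within 0.08 rad of upright, at rest, released (x of module_red in the frame of test_rack between -0.013 and 0.013 m and z of module_red in the frame of test_rack between 0.003 and 0.01 m and angle between each of module_red, module_blue, module_white, module_black's own z axis and vertical below 0.08 rad and linear speed of each of module_red, module_blue, module_white, module_black below 0.02 m/s and angular speed of each of module_red, module_blue, module_white, module_black below 0.2 rad/s and contact force between each of module_red, module_blue, module_white, module_black and the fingers below 0.05 N and x of module_blue in the frame of test_rack between -0.013 and 0.013 m and z of module_blue in the frame of test_rack between 0.003 and 0.01 m and x of module_white in the frame of test_rack between -0.013 and 0.013 m and z of module_white in the frame of test_rack between 0.003 and 0.01 m and x of module_black in the frame of test_rack between -0.013 and 0.013 m and z of module_black in the frame of test_rack between 0.003 and 0.01 m and (horizontal distance between module_red and rack_yellow_end between 0.033 and 0.059 m or horizontal distance between module_red and rack_yellow_end between 0.089 and 0.115 m or horizontal distance between module_red and rack_yellow_end between 0.145 and 0.171 m or horizontal distance between module_red and rack_yellow_end between 0.201 and 0.227 m) and (horizontal distance between module_blue and rack_yellow_end between 0.033 and 0.059 m or horizontal distance between module_blue and rack_yellow_end between 0.089 and 0.115 m or horizontal distance between module_blue and rack_yellow_end between 0.145 and 0.171 m or horizontal distance between module_blue and rack_yellow_end between 0.201 and 0.227 m) and (horizontal distance between module_white and rack_yellow_end between 0.033 and 0.059 m or horizontal distance between module_white and rack_yellow_end between 0.089 and 0.115 m or horizontal distance between module_white and rack_yellow_end between 0.145 and 0.171 m or horizontal distance between module_white and rack_yellow_end between 0.201 and 0.227 m) and (horizontal distance between module_black and rack_yellow_end between 0.033 and 0.059 m or horizontal distance between module_black and rack_yellow_end between 0.089 and 0.115 m or horizontal distance between module_black and rack_yellow_end between 0.145 and 0.171 m or horizontal distance between module_black and rack_yellow_end between 0.201 and 0.227 m) and ((y of cradle_red in the frame of cradle_blue above 0.02 m and ((horizontal distance between module_red and rack_yellow_end below 0.074 m and horizontal distance between module_blue and rack_yellow_end above 0.074 m) or (horizontal distance between module_red and rack_yellow_end below 0.13 m and horizontal distance between module_blue and rack_yellow_end above 0.13 m) or (horizontal distance between module_red and rack_yellow_end below 0.186 m and horizontal distance between module_blue and rack_yellow_end above 0.186 m))) or (y of cradle_blue in the frame of cradle_red above 0.02 m and ((horizontal distance between module_blue and rack_yellow_end below 0.074 m and horizontal distance between module_red and rack_yellow_end above 0.074 m) or (horizontal distance between module_blue and rack_yellow_end below 0.13 m and horizontal distance between module_red and rack_yellow_end above 0.13 m) or (horizontal distance between module_blue and rack_yellow_end below 0.186 m and horizontal distance between module_red and rack_yellow_end above 0.186 m)))) and ((y of cradle_red in the frame of cradle_white above 0.02 m and ((horizontal distance between module_red and rack_yellow_end below 0.074 m and horizontal distance between module_white and rack_yellow_end above 0.074 m) or (horizontal distance between module_red and rack_yellow_end below 0.13 m and horizontal distance between module_white and rack_yellow_end above 0.13 m) or (horizontal distance between module_red and rack_yellow_end below 0.186 m and horizontal distance between module_white and rack_yellow_end above 0.186 m))) or (y of cradle_white in the frame of cradle_red above 0.02 m and ((horizontal distance between module_white and rack_yellow_end below 0.074 m and horizontal distance between module_red and rack_yellow_end above 0.074 m) or (horizontal distance between module_white and rack_yellow_end below 0.13 m and horizontal distance between module_red and rack_yellow_end above 0.13 m) or (horizontal distance between module_white and rack_yellow_end below 0.186 m and horizontal distance between module_red and rack_yellow_end above 0.186 m)))) and ((y of cradle_red in the frame of cradle_black above 0.02 m and ((horizontal distance between module_red and rack_yellow_end below 0.074 m and horizontal distance between module_black and rack_yellow_end above 0.074 m) or (horizontal distance between module_red and rack_yellow_end below 0.13 m and horizontal distance between module_black and rack_yellow_end above 0.13 m) or (horizontal distance between module_red and rack_yellow_end below 0.186 m and horizontal distance between module_black and rack_yellow_end above 0.186 m))) or (y of cradle_black in the frame of cradle_red above 0.02 m and ((horizontal distance between module_black and rack_yellow_end below 0.074 m and horizontal distance between module_red and rack_yellow_end above 0.074 m) or (horizontal distance between module_black and rack_yellow_end below 0.13 m and horizontal distance between module_red and rack_yellow_end above 0.13 m) or (horizontal distance between module_black and rack_yellow_end below 0.186 m and horizontal distance between module_red and rack_yellow_end above 0.186 m)))) and ((y of cradle_blue in the frame of cradle_white above 0.02 m and ((horizontal distance between module_blue and rack_yellow_end below 0.074 m and horizontal distance between module_white and rack_yellow_end above 0.074 m) or (horizontal distance between module_blue and rack_yellow_end below 0.13 m and horizontal distance between module_white and rack_yellow_end above 0.13 m) or (horizontal distance between module_blue and rack_yellow_end below 0.186 m and horizontal distance between module_white and rack_yellow_end above 0.186 m))) or (y of cradle_white in the frame of cradle_blue above 0.02 m and ((horizontal distance between module_white and rack_yellow_end below 0.074 m and horizontal distance between module_blue and rack_yellow_end above 0.074 m) or (horizontal distance between module_white and rack_yellow_end below 0.13 m and horizontal distance between module_blue and rack_yellow_end above 0.13 m) or (horizontal distance between module_white and rack_yellow_end below 0.186 m and horizontal distance between module_blue and rack_yellow_end above 0.186 m)))) and ((y of cradle_blue in the frame of cradle_black above 0.02 m and ((horizontal distance between module_blue and rack_yellow_end below 0.074 m and horizontal distance between module_black and rack_yellow_end above 0.074 m) or (horizontal distance between module_blue and rack_yellow_end below 0.13 m and horizontal distance between module_black and rack_yellow_end above 0.13 m) or (horizontal distance between module_blue and rack_yellow_end below 0.186 m and horizontal distance between module_black and rack_yellow_end above 0.186 m))) or (y of cradle_black in the frame of cradle_blue above 0.02 m and ((horizontal distance between module_black and rack_yellow_end below 0.074 m and horizontal distance between module_blue and rack_yellow_end above 0.074 m) or (horizontal distance between module_black and rack_yellow_end below 0.13 m and horizontal distance between module_blue and rack_yellow_end above 0.13 m) or (horizontal distance between module_black and rack_yellow_end below 0.186 m and horizontal distance between module_blue and rack_yellow_end above 0.186 m)))) and ((y of cradle_white in the frame of cradle_black above 0.02 m and ((horizontal distance between module_white and rack_yellow_end below 0.074 m and horizontal distance between module_black and rack_yellow_end above 0.074 m) or (horizontal distance between module_white and rack_yellow_end below 0.13 m and horizontal distance between module_black and rack_yellow_end above 0.13 m) or (horizontal distance between module_white and rack_yellow_end below 0.186 m and horizontal distance between module_black and rack_yellow_end above 0.186 m))) or (y of cradle_black in the frame of cradle_white above 0.02 m and ((horizontal distance between module_black and rack_yellow_end below 0.074 m and horizontal distance between module_white and rack_yellow_end above 0.074 m) or (horizontal distance between module_black and rack_yellow_end below 0.13 m and horizontal distance between module_white and rack_yellow_end above 0.13 m) or (horizontal distance between module_black and rack_yellow_end below 0.186 m and horizontal distance between module_white and rack_yellow_end above 0.186 m))))); the robot touches nothing.
It fails at once if the red-handled module is dropped (falls free at over 0.6 m/s) (linear speed of module_red above 0.6 m/s and contact force between module_red and anything else below 0.05 N).
It fails at once if the blue-handled module is dropped (falls free at over 0.6 m/s) (linear speed of module_blue above 0.6 m/s and contact force between module_blue and anything else below 0.05 N).
It fails at once if the white-handled module is dropped (falls free at over 0.6 m/s) (linear speed of module_white above 0.6 m/s and contact force between module_white and anything else below 0.05 N).
It fails at once if the black-handled module is dropped (falls free at over 0.6 m/s) (linear speed of module_black above 0.6 m/s and contact force between module_black and anything else below 0.05 N).
It also fails if it takes over 112 s, if anything falls off the work surface, if the arm or the gripper's body presses on something with over 40 N, if the wrist force passes 120 N, or if a joint passes its speed limit or range.

ROBOT

A 7-joint arm with a two-finger parallel gripper is mounted at the origin on the work surface. World frame = base frame: x ahead of the robot, y to its left, z up, the work surface at z = 0. Lengths are in mm, angles in degrees, forces in N, time in s.
With the tool pointing down it reaches from about 350 to 900 mm from the base axis. Payload 7.2 kg.
Tool frame: the origin (TCP) lies at the very end of the fingers, on their centre line; the grasp point (between the pads) lies 19 mm behind it; z points along the fingers, y is the line along which they close (so a half turn about z gives the same grasp; the last joint's range is limited). The gripper opens to 85 mm and grips with 20 to 120 N. Pads are 22 mm wide; open, the fingers measure 114 mm over their backs; the gripper's body (76 mm by 85 mm) begins 54 mm behind the grasp point. The pads swing forward as they close: fully open they stand 13 mm farther back than shut.
Start: joints at [-78.736, 23.554, -0.728, 91.456, 0.321, 64.991, -4.71], TCP at [163.582, 603.216, 231.297] pointing down, gripper open.
Joint ranges: [-169.25, 169.25], [-16.82, 113.86], [-84.01, 82.57], [7.8, 145.47], [-59.2, 239.2], [7.22, 106.19], [-163.78, 163.78]. Speed limits (degrees/s): [136.94, 136.94, 172.46, 172.46, 180, 180, 180].

INTERFACE

Orientations are given as [roll, pitch, yaw] about the fixed x, y, z axes, in that order (R = Rz(yaw) Ry(pitch) Rx(roll)).
In Python, from plant import bot gives the robot as it stands.
- The arm moves only by the tool servo_tool, never from a script. Its argument "rows" is a list of rows, each a list of 4 numbers: the shift along the world's x, y, z each as a share of 0.2 m, from -1 to 1, then the turn about the world's z as a share of 90 degrees, from -1 to 1. In form: [[dx, dy, dz, spin], ...]. A call has 1 to 20 rows; each row is the pose to reach, as a shift and turn from the pose commanded when the call began; what a row does not reach only later rows make up. A row lasts 1/10 s, in which the tool goes at most 50 mm and 8.59 degrees, less where a joint would pass 70% of its speed; a pose out of reach is approached as far as the arm can. A call with a number of a shift or a turn outside -1 to 1 is refused whole. A call with a gripper value outside its range is refused whole. "jaw" is the opening, from -1 (shut) to 1 (fully open), set as the call begins (left out, the last holds). The fingers move at their own pace and stop on an object; "grip_force" is the grip in N (left out, the last holds). Time passes only in rows, so rows that repeat a pose let the fingers close. It gives the time, the measured TCP pose, the force, the opening and the grip force at its end, in the units of the state.
- bot.state(): the state, without advancing time (a new reading comes with each control period).
- bot.snapshot(name): name is "scene" or "top" or "wrist"; returns the picture (480x640x3 uint8, blue, green, red); there is no depth.
- bot.camera_model(name): a dict with "intrinsics" (3x3 intrinsics, pixels), "rvec" (rotation vector, rad) and "tvec" (3), from world to camera coordinates, as OpenCV has them. Camera axes: x right, y down, z forward; pixel columns grow to the right and rows downward; lengths in mm; the calibration is good to about 2 mm. A picture is of the moment at which its call begins: read the wrist's pose just before it. camera_model takes no time and is no camera call; for the wrist camera it gives the pose at the moment of the call.
- bot.hand_in(): hands the job in; it is judged then, once.
The state is a dict: "time": time; "joint_pos": joint angles; "qvel": joint speeds; "tau": joint torques, N m; "tool_pos": TCP position; "tool_rot": TCP orientation; "force": force on the tool from outside, world axes, zero at the start; "torque": the same for the moment, N m; "finger_gap": finger opening in mm; "grasp_force": force on a finger pad.
Only numpy, scipy, OpenCV 4.12 (cv2) and the standard library are available. Lean on these libraries where they do the work, as an engineer would, in place of code of your own. Each camera call takes 0.05 s, during which the arm holds its last target. There are 200 camera calls.

## Working session

There is one attempt and no reset: what is moved stays moved. The work goes in short steps, Python scripts to look and compute and a tool call to move; the robot and the scene stay as the last step left them, time stands still between calls to the robot, and variables do not carry over. Pictures are saved under pics/ and viewed, at most 14 in all, crops included, and the job is handed in when it is done.

Besides the shell and the picture viewer there is one more tool, called after "Call:" as name(argument=value, ...) on one line, values as JSON. servo_tool: Moves the arm, as the interface text tells. Shift numbers are shares of 0.2 m and turn numbers shares of 90 degrees, none past 1 either way. Its arguments: {"type":"object","properties":{"rows":{"type":"array"},"jaw":{"type":"number"},"grip_force":{"type":"number"}},"required":["rows"]}

```bash
mkdir -p pics; python3 - <<'E'
from plant import bot
import cv2
s=bot.state();print(s['time'],s['tool_pos'],s['tool_rot'],s['finger_gap'])
for n in("top","scene"):
    cv2.imwrite(f"pics/{n}0.png",bot.snapshot(n))
    c=bot.camera_model(n);print(n,c)
E
```

```text
0.0 [163.50164774 602.71979485 230.44177253] [-1.79907307e+02  4.73903802e-03  1.64826266e+02] 85.3777459937717
top {'intrinsics': array([[619.82539474,   0.        , 323.91639944],
       [  0.        , 619.82539474, 230.24110012],
       [  0.        ,   0.        ,   1.        ]]), 'rvec': array([ 2.16084581, -2.18533905,  0.15900951]), 'tvec': array([ -22.56877198,  514.56259431, 1125.9328597 ])}
scene {'intrinsics': array([[571.44961772,   0.        , 319.92835949],
       [  0.        , 571.44961772, 237.32317632],
       [  0.        ,   0.        ,   1.        ]]), 'rvec': array([ 1.19063455,  2.47100128, -0.84656124]), 'tvec': array([ 346.72348481, -305.3298334 , 1499.87564191])}
```

View pics/top0.png

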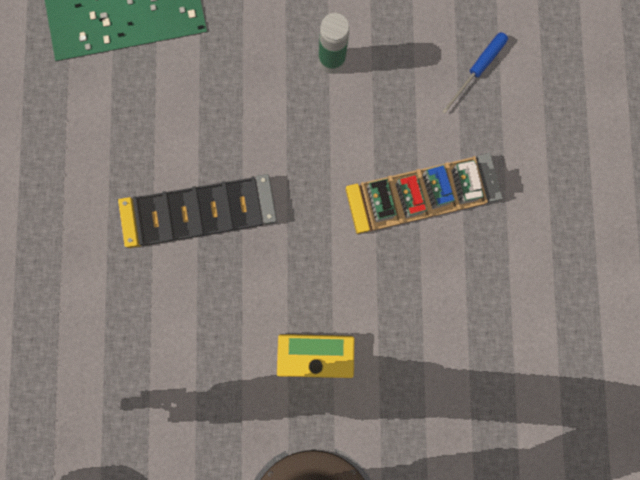

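View pics/scene0.png

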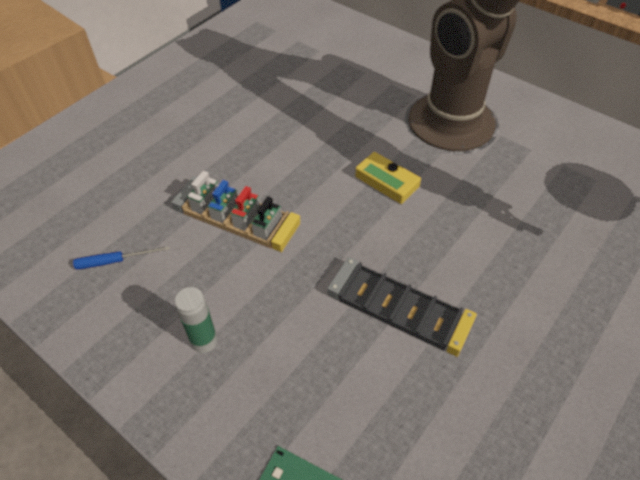

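The top view shows the carrier on the right: yellow end at (358,207), handles black (381,198), red (411,192), blue (441,184) and white (471,179). The rack is on the left, yellow end at (127,221), with orange contacts in its bays. So the order from yellow is black, red, blue, white.

```bash
cat > h.py <<'E'
import cv2,numpy as np
from plant import bot
def ray(c,px):
    R=cv2.Rodrigues(c['rvec'])[0];K=c['intrinsics'];t=np.ravel(c['tvec'])
    u=cv2.undistortPoints(np.float64(px).reshape(-1,1,2),K,None)[:,0]
    d=np.c_[u,np.ones(len(u))]@R
    return -R.T@t,d
def toplane(c,px,z):
    o,d=ray(c,px); return o+d*((z-o[2])/d[:,2])[:,None]
def blobs(mask,amin):
    n,l,s,ce=cv2.connectedComponentsWithStats(mask.astype(np.uint8))
    return [(s[i,4],ce[i],np.argwhere(l==i)[:,::-1]) for i in range(1,n) if s[i,4]>=amin]
def rect(c,pts,z):
    P=toplane(c,pts,z)[:,:2].astype(np.float32); (x,y),(w,h),a=cv2.minAreaRect(P)
    if w<h:w,h,a=h,w,a+90
    a=(a+90)%180-90
    return np.round([x,y,w,h,a],1),np.round(P.mean(0),1)
def masks(im):
    H,S,V=cv2.split(cv2.cvtColor(im,cv2.COLOR_BGR2HSV))
    return dict(yellow=(H>20)&(H<32)&(S>150)&(V>90),orange=(H>10)&(H<24)&(S>110)&(V>100),
      red=((H<6)|(H>174))&(S>150)&(V>100),blue=(H>100)&(H<125)&(S>130)&(V>70),white=(S<40)&(V>190),
      black=(V<45))
E
python3 - <<'E'
from h import *
im=cv2.imread('pics/top0.png');c=bot.camera_model('top');m=masks(im)
Z=dict(yellow=30,orange=7,red=90,blue=90,white=90,black=90)
for k in m:
    for a,ce,p in blobs(m[k],12):
        if 150<ce[1]<260 and 110<ce[0]<510: print(k,a,ce.round(1),*rect(c,p,Z[k]))
cv2.imwrite('pics/top0c.png',cv2.resize(im[140:260,340:520],None,fx=4.4,fy=4.4,interpolation=cv2.INTER_CUBIC))
E
```

```text
yellow 654 [357.3 208.2] [555.8 -91.6  91.9  25.6  12.8] [555.6 -91.6]
yellow 618 [128.2 222.2] [533.2 334.8  92.8  25.1   9.4] [532.9 334.6]
orange 1964 [394.5 203.1] [ 585.3 -206.8  260.5   95.4  -77.2] [ 568.5 -165.6]
orange 15 [463.1 176.5] [ 619.3 -299.9    7.8    5.9   89.6] [ 619.4 -300.1]
orange 13 [433.4 181.6] [ 609.9 -242.1    6.     5.8   -1.9] [ 609.7 -241.9]
orange 14 [405.3 191.5] [ 590.7 -187.2    5.9    5.8   -1.6] [ 590.8 -186.8]
orange 12 [375.3 195.2] [ 583.4 -129.1    5.9    5.8   -1.3] [ 583.9 -128.8]
orange 683 [128.  222.3] [535.9 341.7  96.8  27.7  10.2] [536.  341.6]
orange 74 [242.8 203.8] [569.6 125.2  29.9   8.7   9.4] [569.5 125.1]
orange 74 [213.7 208.9] [559.8 180.4  31.1   8.7   9.7] [560.1 180.2]
orange 72 [184.4 213.8] [551.5 235.7  29.7   8.5   8.7] [551.  235.6]
orange 72 [155.  218.8] [542.3 291.   29.7   8.5   9.1] [542.1 290.9]
red 403 [414.1 193.5] [ 571.3 -186.5   64.5   28.5   14.8] [ 571.9 -189. ]
blue 415 [442.3 183.9] [ 588.  -237.7   64.2   29.6   15.8] [ 589.1 -240.4]
white 246 [471.7 173.6] [ 603.1 -289.9   49.6   29.3   10.9] [ 607.4 -294.4]
white 75 [472.9 194.5] [ 569.3 -295.3   27.3    8.9  -79.2] [ 569.2 -295. ]
black 35 [379.7 184. ] [ 588.8 -125.5   23.5   12.7   89.6] [ 589.7 -127.6]
black 15 [382.7 197.4] [ 565.8 -133.4   14.2    7.4   17. ] [ 565.3 -132.5]
```

View pics/top0c.png

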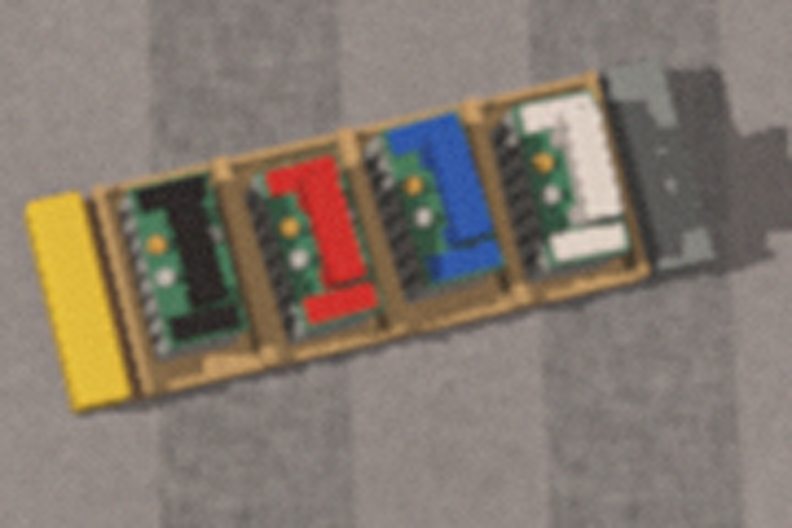

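Call:
servo_tool(rows=[[1,-1,0.2,0.14],[1,-1,0.2,0.14],[1,-1,0.2,0.14],[1,-1,0.2,0.14],[1,-1,0.2,0.14],[1,-1,0.2,0.14],[1,-1,0.2,0.14]], jaw=-0.06, grip_force=40)

```text
time: 0.8
tool_pos: [368.4, 398.5, 272.0]
tool_rot: [-179.9, 0.1, 176.9]
force: [1.1, -0.2, 0.3]
finger_gap: 40.1
grasp_force: 0.0
```

Call:
servo_tool(rows=[[0.75,-1,0.2,0.13],[0.75,-1,0.2,0.13],[0.75,-1,0.2,0.13],[0.75,-1,0.2,0.13],[0.75,-1,0.2,0.13],[0.75,-1,0.2,0.13],[0.75,-1,0.2,0.13],[0.75,-1,0.2,0.13]])

```text
time: 1.6
tool_pos: [512.5, 204.8, 310.7]
tool_rot: [180.0, -0.1, -170.8]
force: [-0.2, 0.5, -0.5]
finger_gap: 40.2
grasp_force: 0.0
```

```bash
python3 - <<'E'
from h import *
c=bot.camera_model('wrist');im=bot.snapshot('wrist');s=bot.state()
print(s['time'],s['tool_pos'],s['tool_rot'],s['finger_gap'],s['joint_pos'],ray(c,[[320,240]]))
cv2.imwrite('pics/w1.png',im);m=masks(im)
for k,z in dict(yellow=30,orange=7).items():
    for a,ce,p in blobs(m[k],60): print(k,a,ce.round(),*rect(c,p,z))
E
```

```text
1.65 [512.29044735 205.23265467 310.6769621 ] [ 1.79966457e+02 -7.92690202e-02 -1.70707385e+02] 40.30389656375141 [-35.38253661  12.88722394  10.45301639  95.86345152  -2.5018675
  71.53975705  74.90077015] (array([437.86099002, 192.60591525, 453.21463473]), array([[ 0.29792676,  0.03534539, -0.95403391]]))
yellow 2886 [ 70. 187.] [555.2 -82.9  91.5  42.1  12.6] [553.1 -83.5]
yellow 1627 [431. 225.] [532.8 335.2  95.2  29.1  11.6] [531.9 334.5]
orange 1207 [ 46. 181.] [ 567.1 -121.6   97.7   94.8   13. ] [ 556.5 -126.5]
orange 61 [435. 193.] [497.8 338.2  41.1  19.8  67.7] [495.7 337.3]
orange 176 [254. 224.] [569.8 125.6  30.9   8.7   6.1] [569.7 125.6]
orange 187 [300. 224.] [560.9 180.8  30.9   8.7   8.2] [560.5 180.9]
orange 182 [345. 224.] [551.9 236.   30.9   8.8   9.9] [552.  236.2]
orange 183 [390. 224.] [543.  291.5  30.8   9.3   9.3] [543.  291.5]
orange 76 [430. 255.] [567.3 347.5  42.9  29.1   9.1] [574.5 350.6]
```

View pics/w1.png

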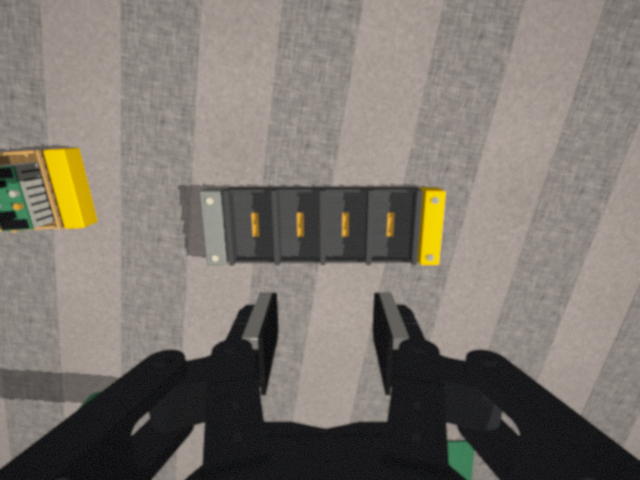

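The wrist view shows the rack with all four contacts at row 224, columns 254–390, and the yellow end at (431,225). It agrees with the top view to about 1 mm. Next I look over the carrier.

Call:
servo_tool(rows=[[0.05,-1,0,0.02],[0.05,-1,0,0.02],[0.05,-1,0,0.02],[0.05,-1,0,0.02],[0.05,-1,0,0.02]])

```text
time: 2.15
tool_pos: [523.1, -2.7, 311.6]
tool_rot: [-179.9, 0.0, -169.5]
force: [-1.1, 0.2, 0.0]
finger_gap: 40.2
grasp_force: 0.0
```

Call:
servo_tool(rows=[[0.0,-1,-0.2,0.02],[0.0,-1,-0.2,0.02],[0.0,-1,-0.2,0.02],[0.0,-1,-0.2,0.02],[0.0,-1,-0.2,0.02],[0.0,-1,-0.2,0.02],[0.0,-1,-0.2,0.02]])

```text
time: 2.85
tool_pos: [524.2, -194.1, 271.1]
tool_rot: [179.9, -0.0, -167.1]
force: [0.1, 0.1, 0.1]
finger_gap: 40.0
grasp_force: 0.0
```

```bash
python3 - <<'E'
from h import *
c=bot.camera_model('wrist');im=bot.snapshot('wrist');s=bot.state()
print(s['time'],s['tool_pos'],s['tool_rot'],s['joint_pos'])
cv2.imwrite('pics/w2.png',im);m=masks(im)
for k in('yellow','red','blue','white','black'):
    for a,ce,p in blobs(m[k],150):
        if ce[1]<330: print(k,a,ce.round(),*rect(c,p,30 if k=='yellow' else 90))
E
```

```text
2.9 [ 524.3205716  -193.94867847  271.24014939] [ 1.79934187e+02  1.37346894e-02 -1.67056077e+02] [ -4.0342849   15.65306852  24.3289878   99.02294424  -7.01280695
  66.83415055 125.20911789]
yellow 2034 [571.  25.] [318.8 -14.5 146.3  37.9 -80.1] [316.7  -9.6]
yellow 2115 [407. 244.] [555.1 -95.1  95.1  28.3  12.8] [553.6 -95.5]
red 1185 [315. 256.] [ 567.5 -192.8   63.8   26.4   15. ] [ 567.4 -193.4]
blue 1325 [259. 260.] [ 583.2 -240.5   63.9   27.5   15.4] [ 583.2 -243. ]
white 304 [206. 230.] [ 564.6 -295.5   26.7    9.4  -77.2] [ 564.3 -295.4]
white 978 [202. 269.] [ 600.7 -294.    47.3   31.7   24.2] [ 603.4 -294. ]
black 1338 [600. 291.] [546.4  69.7  78.8  74.8   9.2] [541.4  79.3]
black 263 [630. 323.] [565.2 115.2  32.8  30.6  27.1] [566.3 123.3]
```

View pics/w2.png

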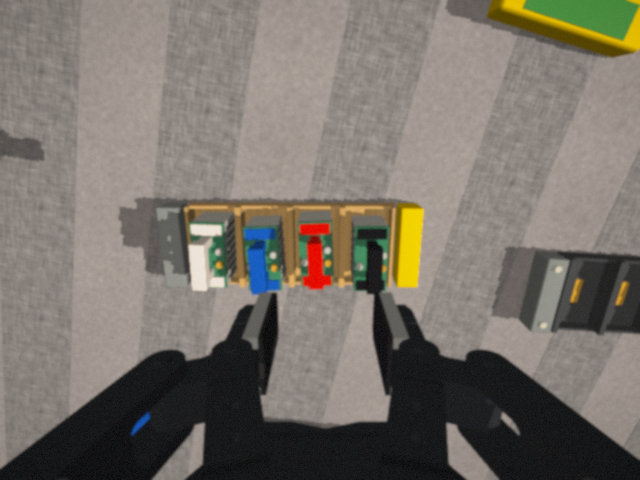

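The order is confirmed: from yellow at (408,245), black, red, blue, white. I'll zoom in to separate the bars from the tabs.

```bash
python3 - <<'E'
from h import *
im=cv2.imread('pics/w2.png')[195:300,180:400]
cv2.imwrite('pics/w2c.png',cv2.resize(im,None,fx=3.6,fy=3.6,interpolation=cv2.INTER_CUBIC))
E
```

```text
(no output)
```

View pics/w2c.png

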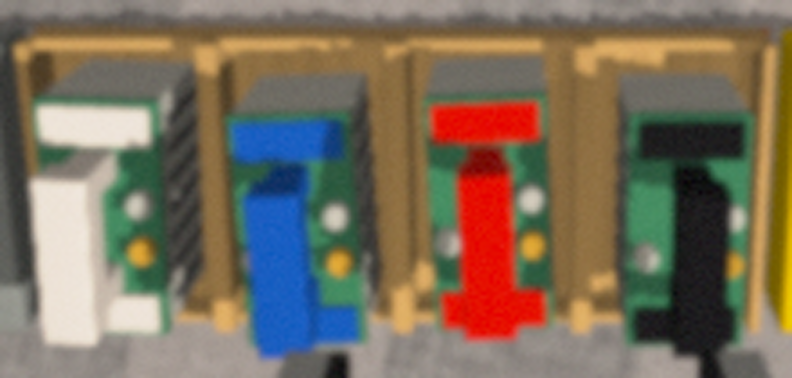

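```bash
cat > est.py <<'E'
from h import *
E
python3 - <<'E'
from h import *
c=bot.camera_model('wrist')
E={'white':[(33,180),(88,178),(98,343),(42,345)],'blue':[(246,200),(302,195),(314,348),(260,355)],'red':[(458,175),(512,175),(518,337),(468,338)],'black':[(675,190),(728,186),(732,352),(680,352)]}
for k,q in E.items():
    p=toplane(c,np.array(q)/3.6+[180,195],90)[:,:2]
    e=[p[2]-p[1],p[3]-p[0]]
    print(k,p.mean(0).round(1),[np.linalg.norm(v).round(1) for v in e],np.linalg.norm(p[1]-p[0]).round(1),[np.degrees(np.arctan2(v[1],v[0])).round(1) for v in e])
E
```

```text
white [ 603.3 -297.4] [np.float64(46.0), np.float64(46.1)] 14.1 [np.float64(10.6), np.float64(9.6)]
blue [ 594.4 -242.3] [np.float64(42.9), np.float64(43.6)] 14.5 [np.float64(14.3), np.float64(14.3)]
red [ 577.4 -190.4] [np.float64(45.1), np.float64(45.4)] 13.7 [np.float64(14.8), np.float64(15.4)]
black [ 568.7 -135. ] [np.float64(46.6), np.float64(45.5)] 13.5 [np.float64(16.8), np.float64(16.5)]
```

Call:
servo_tool(rows=[[0.22,0.295,-0.4,0.03],[0.22,0.295,-0.6,0.03],[0.22,0.295,-0.75,0.03],[0.22,0.295,-0.75,0.03],[0.22,0.295,-0.75,0.03],[0.22,0.295,-0.75,0.03]])

```text
time: 3.5
tool_pos: [568.1, -136.6, 122.1]
tool_rot: [-180.0, 0.0, -164.5]
force: [0.1, -1.2, 1.1]
finger_gap: 40.1
grasp_force: 0.0
```

```bash
python3 - <<'E'
from h import *
c=bot.camera_model('wrist');im=bot.snapshot('wrist');s=bot.state()
print(s['time'],s['tool_pos'],s['tool_rot'],s['joint_pos'][6])
R=cv2.Rodrigues(c['rvec'])[0]
cv2.imwrite('pics/w3.png',im)
E
```

```text
3.55 [ 568.5548429  -137.46399942  122.9491339 ] [-1.79953273e+02  1.17595928e-01 -1.64515160e+02] 124.92432513246027
```

View pics/w3.png

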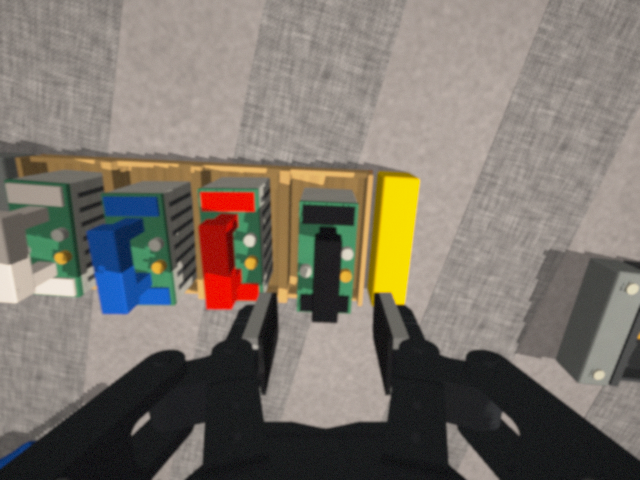

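The bar lies between the fingers, from (327,232) to (325,320), and is well aligned. Now down and grip.

Call:
servo_tool(rows=[[0,0.005,-0.1,0],[0,0.005,-0.2,0],[0,0.005,-0.275,0],[0,0.005,-0.275,0],[0,0.005,-0.275,0]])

```text
time: 4.05
tool_pos: [568.1, -137.2, 67.3]
tool_rot: [-180.0, 0.1, -164.6]
force: [-0.7, 1.0, 0.0]
finger_gap: 40.0
grasp_force: 0.0
```

Call:
servo_tool(rows=[[0,0,0,0],[0,0,0,0],[0,0,0,0],[0,0,0,0],[0,0,0,0],[0,0,0,0]], jaw=-1, grip_force=50)

```text
time: 4.65
tool_pos: [568.3, -136.9, 67.4]
tool_rot: [-180.0, 0.1, -164.6]
force: [-0.5, -0.1, 6.9]
finger_gap: 13.2
grasp_force: 51.0
```

Call:
servo_tool(rows=[[0,0,0.05,0],[0,0,0.15,0],[0,0,0.3,0],[0,0,0.4,0],[0,0,0.4,0],[0,0,0.4,0],[0,0,0.4,0]])

```text
time: 5.35
tool_pos: [566.7, -136.5, 145.1]
tool_rot: [179.9, -0.1, -164.6]
force: [0.7, 0.6, -2.2]
finger_gap: 13.0
grasp_force: 49.9
```

Call:
servo_tool(rows=[[0,0.1,0.05,0],[0,0.3,0.05,-0.01],[-0.03,0.5,0.05,-0.02],[-0.05,0.7,0.05,-0.03],[-0.07,0.9,0.05,-0.035],[-0.07,1,0.05,-0.035]])

```text
time: 5.95
tool_pos: [551.9, 67.6, 154.8]
tool_rot: [179.9, -0.2, -167.5]
force: [0.5, -0.3, -2.4]
finger_gap: 13.1
grasp_force: 49.9
```

Call:
servo_tool(rows=[[0,0.2,0,0],[0,0.4,0,-0.01],[-0.03,0.6,0,-0.02],[-0.05,0.8,0,-0.03],[-0.06,0.95,0,-0.035],[-0.06,1,0,-0.035],[-0.06,1,0,-0.035],[-0.06,1,0,-0.035],[-0.06,1,0,-0.035]])

```text
time: 6.85
tool_pos: [541.9, 260.9, 156.0]
tool_rot: [-179.9, -0.0, -171.0]
force: [-0.1, -0.8, -1.9]
finger_gap: 13.1
grasp_force: 49.9
```

```bash
python3 - <<'E'
from h import *
im=bot.snapshot('wrist')
a=np.array([bot.state()['tool_pos']]);print(a,bot.state()['tool_rot'],bot.state()['finger_gap'])
cv2.imwrite('pics/w4.png',im)
E
```

```text
[[542.00586683 261.16827483 156.15498584]] [-1.79956326e+02 -1.56458703e-02 -1.71020203e+02] 12.814982827478545
```

View pics/w4.png

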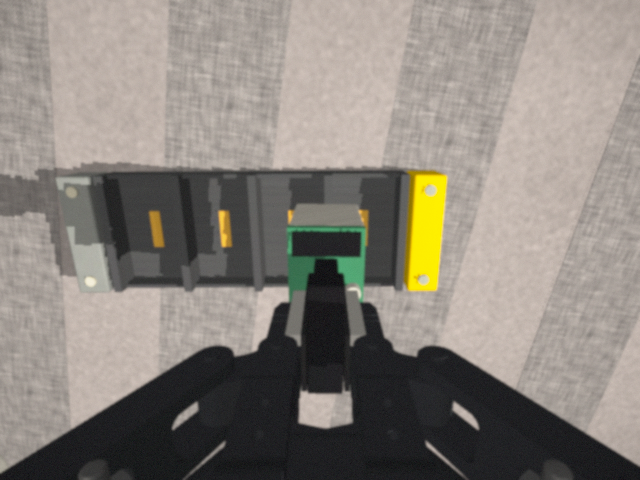

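Black module held upright at (326,270), centred 30 mm short of bay 1. Shift and lower.

Call:
servo_tool(rows=[[0,0.15,0,0],[0,0.15,0,0],[0,0.15,-0.1,0],[0,0.15,-0.2,0],[0,0.15,-0.3,0],[0,0.15,-0.36,0],[0,0.15,-0.4,0],[0,0.15,-0.42,0],[0,0.15,-0.435,0],[0,0.15,-0.44,0],[0,0.15,-0.443,0],[0,0.15,-0.443,0]])

```text
time: 8.1
tool_pos: [541.7, 293.4, 68.1]
tool_rot: [180.0, 0.0, -170.9]
force: [-0.2, -0.3, -1.6]
finger_gap: 13.2
grasp_force: 49.8
```

Call:
servo_tool(rows=[[0,-0.008,-0.003,0],[0,-0.008,-0.006,0],[0,-0.008,-0.006,0]])

```text
time: 8.4
tool_pos: [541.8, 292.2, 67.5]
tool_rot: [179.9, 0.0, -170.9]
force: [-3.5, -0.3, 5.4]
finger_gap: 12.7
grasp_force: 50.9
```

Call:
servo_tool(rows=[[0,0,0,0],[0,0,0,0],[0,0,0,0],[0,0,0,0],[0,0,0,0]], jaw=-0.06)

```text
time: 8.9
tool_pos: [541.6, 291.5, 66.4]
tool_rot: [-180.0, -0.0, -170.9]
force: [-0.3, -0.4, -0.3]
finger_gap: 40.1
grasp_force: 0.0
```

Call:
servo_tool(rows=[[0,0,0.15,0],[0,0,0.4,0],[0,0,0.6,0],[0,0,0.6,0]])

```text
time: 9.3
tool_pos: [544.7, 292.9, 192.7]
tool_rot: [179.8, 0.5, -170.9]
force: [0.7, 0.2, -0.2]
finger_gap: 40.3
grasp_force: 0.0
```

Call:
servo_tool(rows=[[0,-0.25,0,0],[0,-0.5,0,0],[0.05,-0.75,0,0.03],[0.1,-1,0,0.03],[0.1,-1,0,0.03],[0.1,-1,0,0.03]])

```text
time: 9.9
tool_pos: [561.6, 89.7, 186.1]
tool_rot: [-180.0, -0.0, -168.4]
force: [0.2, 0.8, 0.2]
finger_gap: 39.9
grasp_force: 0.0
```

Call:
servo_tool(rows=[[0.03,-0.25,0,0],[0.05,-0.5,0,0],[0.08,-0.75,0,0.03],[0.08,-1,0,0.03],[0.08,-1,0,0.03],[0.08,-1,0,0.03],[0.08,-1,0,0.03]])

```text
time: 10.6
tool_pos: [577.8, -105.6, 186.0]
tool_rot: [179.9, -0.0, -165.3]
force: [0.7, 0.5, 0.1]
finger_gap: 39.6
grasp_force: 0.0
```

```bash
python3 - <<'E'
from h import *
t=bot.snapshot('top')
cv2.imwrite('pics/t5.png',cv2.resize(t[140:260,110:300],None,fx=4,fy=4,interpolation=cv2.INTER_CUBIC))
s=bot.state();print(s['time'],s['tool_pos'],s['tool_rot'],s['finger_gap'])
E
```

```text
10.65 [ 577.88802122 -105.45699722  186.04784831] [ 1.79924519e+02 -1.43841410e-02 -1.65264420e+02] 40.10456010927928
```

View pics/t5.png

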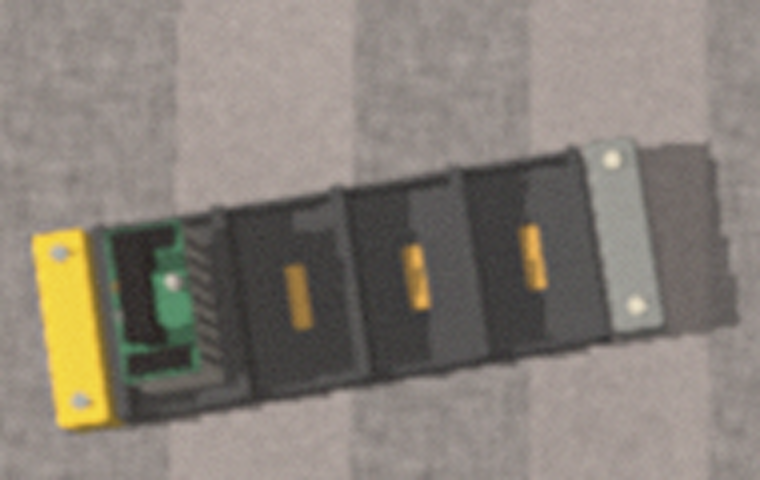

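Black stands upright in bay 1. Next is red.

Call:
servo_tool(rows=[[0,-0.25,0,0],[0,-0.425,-0.15,0],[0,-0.425,-0.3,0],[0,-0.425,-0.32,0],[0,-0.425,-0.32,0],[0,-0.425,-0.32,0]])

```text
time: 11.25
tool_pos: [578.9, -191.6, 123.7]
tool_rot: [-180.0, 0.1, -165.3]
force: [-1.3, 0.4, -0.2]
finger_gap: 40.3
grasp_force: 0.0
```

```bash
python3 - <<'E'
from h import *
c=bot.camera_model('wrist');im=bot.snapshot('wrist');s=bot.state()
print(s['time'],s['tool_pos'],s['tool_rot'],s['joint_pos'][6])
m=masks(im)['red']
for a,ce,p in blobs(m,300):
    r=cv2.minAreaRect(p.astype(np.float32));print(a,ce.round(),p.min(0),p.max(0))
# bar strip: mid-rows
    for y in range(p[:,1].min(),p[:,1].max(),8):
        q=p[p[:,1]==y,0];print(y,q.min(),q.max(),end='; ')
E
```

```text
11.3 [ 578.94947279 -191.96118055  124.0020962 ] [-1.79973163e+02  1.25109991e-01 -1.65328259e+02] 130.4209244166383
961 [325. 208.] [300 199] [351 217]
199 302 350; 207 300 351; 215 301 351; 2777 [326. 272.] [302 220] [350 314]
220 319 327; 228 314 337; 236 313 339; 244 313 339; 252 313 339; 260 313 339; 268 313 338; 276 313 339; 284 313 338; 292 302 349; 300 303 349; 308 314 339;
```

Call:
servo_tool(rows=[[-0.01,0.005,-0.1,0],[-0.01,0.005,-0.2,0],[-0.01,0.005,-0.275,0],[-0.01,0.005,-0.275,0],[-0.01,0.005,-0.275,0]])

```text
time: 11.8
tool_pos: [576.1, -192.3, 68.2]
tool_rot: [-180.0, 0.0, -165.4]
force: [0.2, -0.8, 0.3]
finger_gap: 40.5
grasp_force: 0.0
```

Call:
servo_tool(rows=[[0,0,0,0],[0,0,0,0],[0,0,0,0],[0,0,0,0],[0,0,0,0],[0,0,0,0]], jaw=-1)

```text
time: 12.4
tool_pos: [576.3, -192.5, 68.6]
tool_rot: [-180.0, 0.1, -165.5]
force: [-0.5, 0.2, 5.4]
finger_gap: 13.0
grasp_force: 50.5
```

Call:
servo_tool(rows=[[0,0,0.05,0],[0,0,0.15,0],[0,0,0.3,0],[0,0,0.5,0],[0,0,0.55,0],[0,0,0.55,0],[0,0,0.55,0]])

```text
time: 13.1
tool_pos: [574.8, -191.9, 176.5]
tool_rot: [179.9, -0.1, -165.5]
force: [-1.0, 0.3, -2.2]
finger_gap: 12.8
grasp_force: 49.3
```

Call:
servo_tool(rows=[[0,0.1,0,0],[0,0.3,0,-0.01],[-0.03,0.5,0,-0.02],[-0.05,0.7,0,-0.03],[-0.06,0.9,0,-0.03],[-0.06,1,0,-0.03]])

```text
time: 13.7
tool_pos: [561.7, 12.2, 175.3]
tool_rot: [179.9, -0.2, -167.9]
force: [0.3, -0.3, -3.6]
finger_gap: 13.1
grasp_force: 49.4
```

Call:
servo_tool(rows=[[0,0.2,0,0],[0,0.4,0,-0.01],[-0.03,0.6,0,-0.02],[-0.05,0.8,0,-0.03],[-0.06,0.95,0,-0.03],[-0.06,1,0,-0.03],[-0.06,1,0,-0.03],[-0.06,1,0,-0.03],[-0.06,1,0,-0.03]])

```text
time: 14.6
tool_pos: [551.8, 205.3, 177.0]
tool_rot: [-179.9, -0.1, -171.0]
force: [-0.8, -0.4, -1.7]
finger_gap: 12.9
grasp_force: 49.4
```

Call:
servo_tool(rows=[[0,0.147,0,0],[0,0.147,0,0],[0,0.147,-0.15,0],[0,0.147,-0.3,0],[0,0.147,-0.42,0],[0,0.147,-0.48,0],[0,0.147,-0.51,0],[0,0.147,-0.53,0],[0,0.147,-0.537,0],[0,0.147,-0.54,0],[0,0.147,-0.543,0],[0,0.147,-0.543,0]])

```text
time: 15.8
tool_pos: [551.8, 237.2, 69.4]
tool_rot: [180.0, 0.0, -170.9]
force: [0.5, -0.2, -2.4]
finger_gap: 12.9
grasp_force: 49.4
```

Call:
servo_tool(rows=[[0,-0.005,-0.003,0],[0,-0.005,-0.006,0],[0,-0.005,-0.009,0],[0,-0.005,-0.009,0]])

```text
time: 16.2
tool_pos: [551.8, 236.7, 68.6]
tool_rot: [179.9, 0.0, -170.9]
force: [-5.1, 0.1, 10.3]
finger_gap: 13.0
grasp_force: 51.2
```

In contact with the floor; release and go to blue (594.4, -242.3, yaw about 14.5).

Call:
servo_tool(rows=[[0,0,0,0],[0,0,0,0],[0,0,0,0],[0,0,0,0],[0,0,0,0]], jaw=-0.06)

```text
time: 16.7
tool_pos: [551.6, 236.0, 67.0]
tool_rot: [-180.0, -0.0, -170.9]
force: [-0.4, 0.0, 0.3]
finger_gap: 40.4
grasp_force: 0.0
```

Call:
servo_tool(rows=[[0,0,0.15,0],[0,0,0.4,0],[0,0,0.6,0],[0,0,0.6,0]])

```text
time: 17.1
tool_pos: [554.8, 237.0, 193.1]
tool_rot: [179.8, 0.5, -170.9]
force: [0.1, 0.6, 0.9]
finger_gap: 40.0
grasp_force: 0.0
```

Call:
servo_tool(rows=[[0,-0.25,0,0],[0,-0.5,0,0],[0.05,-0.75,0,0.03],[0.1,-1,0,0.03],[0.1,-1,0,0.03],[0.1,-1,0,0.03]])

```text
time: 17.7
tool_pos: [571.5, 34.1, 186.6]
tool_rot: [-180.0, -0.0, -168.4]
force: [0.2, 1.1, -0.7]
finger_gap: 40.4
grasp_force: 0.0
```

Call:
servo_tool(rows=[[0.03,-0.25,0,0],[0.05,-0.5,0,0],[0.1,-0.75,0,0.03],[0.1,-1,0,0.03],[0.1,-1,0,0.03],[0.1,-1,0,0.03],[0.1,-1,0,0.03]])

```text
time: 18.4
tool_pos: [591.9, -161.1, 186.4]
tool_rot: [179.9, -0.0, -165.3]
force: [0.4, 0.7, 0.4]
finger_gap: 39.9
grasp_force: 0.0
```

Call:
servo_tool(rows=[[0,-0.25,0,0],[0,-0.4,-0.15,0],[0,-0.4,-0.3,0],[0,-0.4,-0.32,0],[0,-0.4,-0.32,0],[0,-0.4,-0.32,0]])

```text
time: 19.0
tool_pos: [593.0, -242.1, 124.4]
tool_rot: [-180.0, 0.1, -165.3]
force: [-0.9, 0.2, 0.1]
finger_gap: 40.0
grasp_force: 0.0
```

```bash
python3 - <<'E'
from h import *
im=bot.snapshot('wrist');s=bot.state();cv2.imwrite('pics/w6.png',im)
t=bot.snapshot('top');cv2.imwrite('pics/t6.png',t)
print(s['time'],s['tool_pos'],s['tool_rot'],s['joint_pos'][6])
for a,ce,p in blobs(masks(im)['blue'],300):
    print(a,ce.round())
    for y in range(p[:,1].min(),p[:,1].max()+1,6):
        q=p[p[:,1]==y,0];print(y,q.min(),q.max(),end='; ')
E
```

```text
19.05 [ 593.04508742 -242.54089203  124.7333027 ] [-1.79966236e+02  1.29766737e-01 -1.65331049e+02] 135.19127158959907
1006 [321. 212.]
203 297 346; 209 296 347; 215 296 347; 221 296 346; 2782 [321. 275.]
224 314 327; 230 312 329; 236 308 333; 242 308 334; 248 308 334; 254 308 334; 260 308 334; 266 309 335; 272 309 334; 278 308 334; 284 308 334; 290 308 334; 296 298 346; 302 299 346; 308 299 345; 314 310 333;
```

Call:
servo_tool(rows=[[0,-0.01,-0.1,0],[0,-0.01,-0.2,0],[0,-0.01,-0.28,0],[0,-0.01,-0.28,0],[0,-0.01,-0.28,0]])

```text
time: 19.6
tool_pos: [591.9, -245.9, 67.6]
tool_rot: [-180.0, 0.0, -165.5]
force: [-0.7, -0.5, 0.6]
finger_gap: 40.4
grasp_force: 0.0
```

Call:
servo_tool(rows=[[0,0,0,0],[0,0,0,0],[0,0,0,0],[0,0,0,0],[0,0,0,0],[0,0,0,0]], jaw=-1)

```text
time: 20.2
tool_pos: [592.2, -245.9, 68.2]
tool_rot: [-180.0, 0.1, -165.5]
force: [-1.4, 1.6, 5.6]
finger_gap: 12.8
grasp_force: 50.9
```

Call:
servo_tool(rows=[[0,0,0.05,0],[0,0,0.15,0],[0,0,0.3,0],[0,0,0.5,0],[0,0,0.55,0],[0,0,0.55,0],[0,0,0.55,0]])

```text
time: 20.9
tool_pos: [590.7, -245.4, 175.7]
tool_rot: [179.9, -0.1, -165.5]
force: [0.4, -0.2, -4.0]
finger_gap: 12.7
grasp_force: 49.8
```

Call:
servo_tool(rows=[[0,0.1,0,0],[0,0.3,0,-0.01],[-0.03,0.5,0,-0.02],[-0.05,0.7,0,-0.03],[-0.08,0.9,0,-0.03],[-0.08,1,0,-0.03]])

```text
time: 21.5
tool_pos: [573.4, -41.2, 174.6]
tool_rot: [179.8, -0.3, -167.9]
force: [0.1, 0.8, -3.9]
finger_gap: 13.0
grasp_force: 49.8
```

Call:
servo_tool(rows=[[0,0.2,0,0],[0,0.4,0,-0.01],[-0.03,0.6,0,-0.02],[-0.05,0.8,0,-0.03],[-0.08,0.95,0,-0.03],[-0.08,1,0,-0.03],[-0.08,1,0,-0.03],[-0.08,1,0,-0.03],[-0.08,1,0,-0.03]])

```text
time: 22.4
tool_pos: [559.7, 151.7, 176.6]
tool_rot: [-179.9, -0.0, -171.0]
force: [-0.1, -0.5, -4.1]
finger_gap: 13.0
grasp_force: 49.8
```

Call:
servo_tool(rows=[[0.004,0.134,0,0],[0.004,0.134,0,0],[0.004,0.134,-0.15,0],[0.004,0.134,-0.3,0],[0.004,0.134,-0.42,0],[0.004,0.134,-0.48,0],[0.004,0.134,-0.51,0],[0.004,0.134,-0.53,0],[0.004,0.134,-0.537,0],[0.004,0.134,-0.54,0],[0.004,0.134,-0.543,0],[0.004,0.134,-0.543,0]])

```text
time: 23.6
tool_pos: [560.6, 181.0, 69.0]
tool_rot: [180.0, 0.0, -170.9]
force: [0.3, 0.5, -3.5]
finger_gap: 12.8
grasp_force: 49.7
```

Call:
servo_tool(rows=[[0,0,-0.003,0],[0,0,-0.006,0],[0,0,-0.006,0]])

```text
time: 23.9
tool_pos: [560.6, 181.2, 68.2]
tool_rot: [180.0, 0.0, -170.9]
force: [-2.3, -0.3, 4.0]
finger_gap: 12.9
grasp_force: 50.9
```

Call:
servo_tool(rows=[[0,0,0,0],[0,0,0,0],[0,0,0,0],[0,0,0,0],[0,0,0,0]], jaw=-0.06)

```text
time: 24.4
tool_pos: [560.4, 180.8, 67.3]
tool_rot: [-180.0, 0.0, -170.9]
force: [-1.1, 0.1, 0.3]
finger_gap: 40.0
grasp_force: 0.0
```

Call:
servo_tool(rows=[[0,0,0.15,0],[0,0,0.4,0],[0,0,0.6,0],[0,0,0.6,0]])

```text
time: 24.8
tool_pos: [563.6, 181.5, 193.2]
tool_rot: [179.9, 0.5, -170.9]
force: [0.3, 0.7, -0.1]
finger_gap: 39.9
grasp_force: 0.0
```

Call:
servo_tool(rows=[[0,-0.25,0,0],[0,-0.5,0,0],[0.05,-0.75,0,0],[0.1,-1,0,0.0],[0.1,-1,0,0.0],[0.1,-1,0,0.0]])

```text
time: 25.4
tool_pos: [580.2, -21.1, 186.8]
tool_rot: [-180.0, -0.0, -171.1]
force: [-0.4, 0.4, 0.4]
finger_gap: 39.7
grasp_force: 0.0
```

Call:
servo_tool(rows=[[0.03,-0.25,0,0],[0.05,-0.5,0,0],[0.1,-0.75,0,0.015],[0.1,-1,0,0.015],[0.1,-1,0,0.015],[0.1,-1,0,0.015],[0.1,-1,0,0.015]])

```text
time: 26.1
tool_pos: [600.8, -216.3, 186.6]
tool_rot: [179.9, -0.0, -169.4]
force: [-0.6, 0.6, -0.4]
finger_gap: 40.2
grasp_force: 0.0
```

Call:
servo_tool(rows=[[0,-0.2,0,0],[0,-0.39,-0.15,0],[0,-0.39,-0.3,0],[0,-0.39,-0.32,0],[0,-0.39,-0.32,0],[0,-0.39,-0.32,0]])

```text
time: 26.7
tool_pos: [602.0, -295.1, 124.7]
tool_rot: [-180.0, 0.1, -169.3]
force: [0.5, 0.1, 0.7]
finger_gap: 40.3
grasp_force: 0.0
```

```bash
python3 - <<'E'
from h import *
im=bot.snapshot('wrist');s=bot.state();cv2.imwrite('pics/w7.png',im)
print(s['time'],s['tool_pos'],s['tool_rot'],s['joint_pos'][6])
for a,ce,p in blobs(masks(im)['white'],300):
    print(a,ce.round())
    for y in range(p[:,1].min(),p[:,1].max()+1,6):
        q=p[p[:,1]==y,0];print(y,q.min(),q.max(),end='; ')
E
```

```text
26.75 [ 602.01804268 -295.65306167  125.05302213] [-1.79967115e+02  1.38842283e-01 -1.69368615e+02] 136.32286631177956
928 [319. 210.]
202 294 343; 208 293 344; 214 293 344; 220 312 336; 2486 [319. 279.]
236 306 331; 242 305 331; 248 305 331; 254 305 331; 260 305 331; 266 305 331; 272 306 331; 278 306 331; 284 306 331; 290 306 331; 296 296 343; 302 296 343; 308 307 331; 314 307 331;
```

View pics/w7.png

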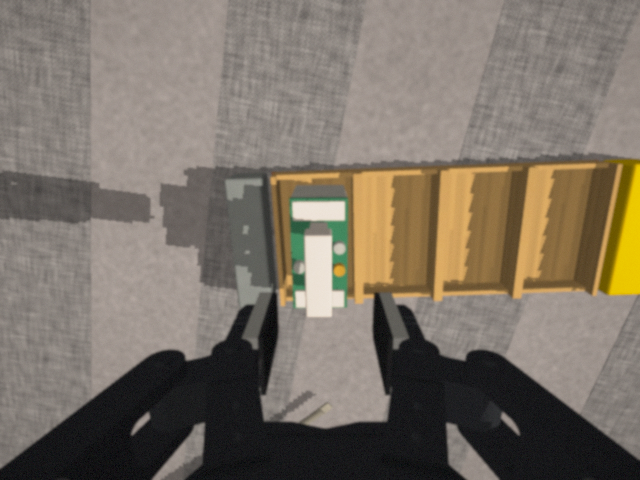

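White bar at column 319, rows 232–318, aligned but about 3.5 mm left of the finger centre (326).

Call:
servo_tool(rows=[[0,-0.013,-0.1,0],[0,-0.013,-0.2,0],[0,-0.013,-0.28,0],[0,-0.013,-0.28,0],[0,-0.013,-0.28,0]])

```text
time: 27.25
tool_pos: [600.8, -299.6, 68.0]
tool_rot: [-180.0, 0.0, -169.5]
force: [-0.0, -0.2, 0.5]
finger_gap: 39.9
grasp_force: 0.0
```

Call:
servo_tool(rows=[[0,0,0,0],[0,0,0,0],[0,0,0,0],[0,0,0,0],[0,0,0,0],[0,0,0,0]], jaw=-1)

```text
time: 27.85
tool_pos: [601.0, -299.9, 68.5]
tool_rot: [-180.0, 0.1, -169.5]
force: [-0.3, 1.4, 6.7]
finger_gap: 12.8
grasp_force: 50.4
```

Call:
servo_tool(rows=[[0,0,0.05,0],[0,0,0.15,0],[0,0,0.3,0],[0,0,0.5,0],[0,0,0.55,0],[0,0,0.55,0],[0,0,0.55,0]])

```text
time: 28.55
tool_pos: [599.6, -299.1, 175.8]
tool_rot: [179.9, -0.1, -169.5]
force: [-0.5, 0.3, -4.8]
finger_gap: 13.0
grasp_force: 49.3
```

Call:
servo_tool(rows=[[0,0.1,0,0],[0,0.3,0,0],[-0.03,0.5,0,0],[-0.05,0.7,0,0],[-0.08,0.9,0,-0.01],[-0.08,1,0,-0.01]])

```text
time: 29.15
tool_pos: [582.4, -94.8, 174.7]
tool_rot: [179.8, -0.3, -170.2]
force: [0.8, -0.8, -5.1]
finger_gap: 13.1
grasp_force: 49.3
```

Call:
servo_tool(rows=[[0,0.2,0,0],[0,0.4,0,-0.005],[-0.03,0.6,0,-0.005],[-0.05,0.8,0,-0.005],[-0.08,0.95,0,-0.005],[-0.08,1,0,-0.005],[-0.08,1,0,-0.005],[-0.08,1,0,-0.005],[-0.08,1,0,-0.005]])

```text
time: 30.05
tool_pos: [568.4, 97.9, 176.8]
tool_rot: [-179.9, -0.0, -171.0]
force: [-0.0, -0.2, -3.4]
finger_gap: 13.1
grasp_force: 49.4
```

Bay 4 is at (569.6, 125.3).

Call:
servo_tool(rows=[[0.005,0.128,0,0],[0.005,0.128,0,0],[0.005,0.128,-0.15,0],[0.005,0.128,-0.3,0],[0.005,0.128,-0.42,0],[0.005,0.128,-0.48,0],[0.005,0.128,-0.51,0],[0.005,0.128,-0.53,0],[0.005,0.128,-0.537,0],[0.005,0.128,-0.54,0],[0.005,0.128,-0.543,0],[0.005,0.128,-0.543,0]])

```text
time: 31.25
tool_pos: [569.7, 126.0, 69.2]
tool_rot: [180.0, 0.0, -170.9]
force: [0.3, 0.1, -3.5]
finger_gap: 12.9
grasp_force: 49.5
```

Call:
servo_tool(rows=[[0,0,-0.003,0],[0,0,-0.006,0],[0,0,-0.006,0]])

```text
time: 31.55
tool_pos: [569.6, 126.1, 68.5]
tool_rot: [180.0, 0.0, -170.9]
force: [-3.3, 0.5, 5.4]
finger_gap: 13.0
grasp_force: 50.8
```

Call:
servo_tool(rows=[[0,0,0,0],[0,0,0,0],[0,0,0,0],[0,0,0,0],[0,0,0,0]], jaw=-0.06)

```text
time: 32.05
tool_pos: [569.4, 125.8, 67.5]
tool_rot: [-180.0, 0.0, -170.9]
force: [-1.1, 1.0, -0.3]
finger_gap: 40.1
grasp_force: 0.0
```

Call:
servo_tool(rows=[[0,0,0.15,0],[0,0,0.4,0],[0,0,0.6,0],[0,0,0.6,0]])

```text
time: 32.45
tool_pos: [572.7, 126.1, 193.3]
tool_rot: [179.9, 0.5, -170.9]
force: [-0.3, 0.4, -0.5]
finger_gap: 40.4
grasp_force: 0.0
```

Call:
servo_tool(rows=[[-0.1,0.1,0.2,0],[-0.2,0.2,0.4,0],[-0.3,0.3,0.5,0],[-0.35,0.35,0.5,0],[-0.35,0.35,0.5,0],[-0.35,0.35,0.5,0]])

```text
time: 33.05
tool_pos: [499.4, 195.3, 286.8]
tool_rot: [-180.0, -0.0, -170.9]
force: [1.2, 0.1, 0.3]
finger_gap: 40.4
grasp_force: 0.0
```

```bash
python3 - <<'E'
from h import *
cv2.imwrite('pics/w8.png',bot.snapshot('wrist'));s=bot.state();print(s['time'],s['tool_pos'])
E
```

```text
33.1 [499.64759983 194.81031952 286.6915038 ]
```

View pics/w8.png

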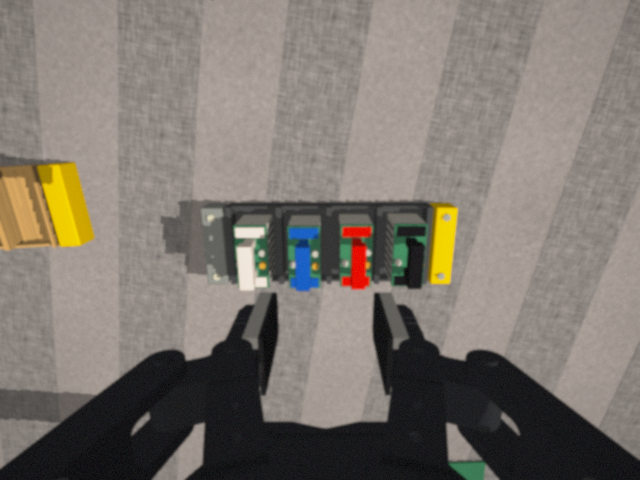

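All four sit in order at (408,262), (356,258), (303,260) and (248,262), with yellow at (442,243). I'll do one numeric check of the x-centring before handing in.

```bash
python3 - <<'E'
from h import *
c=bot.camera_model('wrist')
P={'black':[(410,231),(408,281)],'red':[(356,232),(358,283)],'blue':[(303,233),(305,283)],'white':[(253,233),(254,282)]}
B=dict(black=(542.5,291),red=(551.6,236),blue=(560.6,180.5),white=(569.6,125.3));a=np.radians(9.2)
for k,v in P.items():
    d=toplane(c,v,60)[:,:2].mean(0)-B[k];print(k,(d@[np.cos(a),np.sin(a)]).round(1),(d@[-np.sin(a),np.cos(a)]).round(1))
E
```

```text
black 1.3 0.2
red 2.7 1.1
blue 3.1 1.3
white 2.3 3.8
```

```bash
python3 -c "
from plant import bot
print(bot.hand_in())"
```

```text
the job is handed in; nothing more can be done
None
```

I moved all four modules into the test rack in order from the yellow end (black, red, blue, white), set each down upright, released it and handed the job in at about 33 s; a last image check put each within about 5 mm of its bay centre, but the hand-in returned no verdict.

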